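# Close a leaf drill jig over a lock cylinder

## Robot

A 7-joint arm with a two-finger parallel gripper is mounted at the origin on a cart in front of the work surface, level with it; the furniture and walls round the work are solid. World frame = base frame: x ahead of the robot, y to its left, z up, the work surface at z = 0. Lengths are in m, angles in rad, forces in N, time in s.
With the tool pointing down it reaches from about 0.425 to 0.95 m from the base axis. Payload 4.7 kg.
Tool frame: the origin (TCP) lies between the finger pads; the fingertips stand 14 mm ahead of it and the grasp point (between the pads) lies 5 mm behind it (env.tip_extent is the distance from the TCP to the fingertips, in m); z points along the fingers, y is the line along which they close (so a half turn about z gives the same grasp; the last joint's range is limited). The gripper opens to 85 mm and grips with 20 to 120 N. Pads are 22 mm wide; open, the fingers measure 114 mm over their backs; the gripper's body (76 mm by 85 mm) begins 54 mm behind the grasp point. The pads swing forward as they close: fully open they stand 13 mm farther back than shut.
Start: joints at [-1.297, 0.469, -0.049, 1.532, 0.024, 1.141, -0.082], TCP at [0.201, 0.644, 0.245] pointing down, gripper open.
Joint ranges: [-2.59, 2.59], [-0.33, 1.99], [-1.39, 1.29], [0.1, 2.45], [-1.04, 4.18], [0.21, 1.99], [-2.66, 2.66]. Speed limits (rad/s): [2.57, 2.57, 3.14, 3.14, 3.14, 3.14, 3.14].

## Interface

Orientations are given as [roll, pitch, yaw] about the fixed x, y, z axes, in that order (R = Rz(yaw) Ry(pitch) Rx(roll)).
In Python, from bench import env gives the robot as it stands.
- The arm moves only by the tool servo_tool, never from a script. Its argument "motion" is a list of rows, each a list of 7 numbers: the shift along the tool's x, y, z in mm, then the turn, a rotation vector about the tool's x, y, z in rad, then the finger opening in mm, from 0 to 85.4. In form: [[tx, ty, tz, wx, wy, wz, hand], ...]. A call has 1 to 5 rows; each row is the pose to reach, as a shift and turn from the pose commanded when the call began, along the tool's axes at that moment; what a row does not reach only later rows make up. A row lasts 1/12 s, in which the tool goes at most 41.7 mm and 7.16 degrees, less where a joint would pass 70% of its speed; a pose out of reach is approached as far as the arm can. A call with a gripper value outside its range is refused whole. The fingers move at their own pace and stop on an object; the grip force is fixed at half the most. Time passes only in rows, so rows that repeat a pose let the fingers close. It gives the time, the measured TCP pose, the force, the opening and the grip force at its end, in the units of the state.
- env.sense(): the state, without advancing time (a new reading comes with each control period).
- env.read_camera(name): name is "scene" or "side" or "wrist"; returns a dict with "image" (420x560x3 uint8, red, green, blue), "intrinsics" (3x3 intrinsics, pixels), "R" (3x3) and "t" (3): a world point X has camera coordinates R X + t. Camera axes: x right, y down, z forward; pixel columns grow to the right and rows downward; lengths in m; the calibration is good to about 2 mm. The wrist camera is an equidistant fisheye: a pixel r from the principal point sees the ray r / f radians off the axis. A picture is of the moment at which its call begins. There is no depth.
- env.sign_off(): hands the job in; it is judged then, once.
Trained networks look in a picture, given as the dict that the camera call returned (one of the last four; its "shot" number tells which), for a name from the list of things; names that differ only in an ending like _2 or _b are one class to them, and where a whole thing is asked for, a point or a joint stands for the part that bears it (a point fixed in the world has none). Each returns a list of dicts, best first, with "conf" (0 to 1); they miss things now and then, are a little off and sometimes report something else, mostly with a low value. They report only what shows in the picture. A call takes as long as a camera call. They do not tell look-alikes from the thing itself.
- env.search_frame(label, picture): "bbox" ([left, top, width, height] in pixels, round what is visible of it).
- env.trace(label, picture): "pixels" (420x560 bool, what is visible of it) and "bbox" ([left, top, width, height] in pixels, round what is visible of it).
The state is a dict: "time_s": time; "joints": joint angles; "dq": joint speeds; "joint_efforts": joint torques, N m; "eef_pos": TCP position; "eef_rot": TCP orientation; "wrist_force": force on the tool from outside, world axes, zero at the start; "torque": the same for the moment, N m; "grip_width": finger opening in m; "grasp_force": force on a finger pad.
Only numpy, scipy, OpenCV 4.12 (cv2) and the standard library are available. Lean on these libraries where they do the work, as an engineer would, in place of code of your own. Each camera call takes 0.05 s, during which the arm holds its last target. There are 200 camera calls.

## Task

Get the drill jig on the counter ready for drilling. With a fingertip push the lock cylinder that sticks out of the jig's open side fully home against the end stop, then flip the jig's leaf over its hinge so that it lies flat on the nest with its keeper tongue behind the cylinder, and last swing the latch fully across the leaf. Do not lift the cylinder out of its nest, and leave the loose things around the jig where they lie.

Things in the scene. Friction and masses are not known exactly. Their poses are not given: they have to be found in the camera images.
- jig: Leaf drill jig, fixed to the counter: grey base plate (112 x 101 mm) on feet, steel rails, bare aluminium leaf, dark swing latch. Origin on the counter under the middle of the hinge; x points from hinge to nest (away from the robot, turned up to 0.35 rad), y to the jig's left, z up. The base plate (top 36 mm up) spans jig x -32 to +80, y -29 to +72 mm.
- jig_hinge (a point): Middle of the leaf's hinge axis, 58.5 mm above the counter; the axis lies along the jig's y.
- jig_seat (a point): Point on the nest floor (jig x 38, y 0, z 36 mm) where the cylinder's origin lies when home. The nest is open at the right (-y) and runs along jig y between two rails 10 mm high; the end stop closes its left end.
- jig_stop (a point): Face of the end stop, jig y = +31 mm, 8.5 mm above the nest floor; the home cylinder's left end rests on it.
- cylinder: Brass lock cylinder, loose, 0.15 to 0.25 kg, 33 (x) by 62 (y; 65 with the thin plug faces) by 17 mm (z), axes like the jig's, origin at the middle of its underside. It lies between the rails (about 1.5 mm play a side) and sticks out at the right: it starts 10 to 20 mm short of home and slides to jig +y. Home, its right end (31 mm from its origin) still stands 2 mm out past the base.
- leaf (a joint): Leaf angle: 0 = open, flat on its rest towards the robot (jig -x); 1.57 = upright; 3.1416 = turned over, flat on the nest. Starts at 0 to 0.15. The hinge is stiff (friction 0.09 N m): the 0.15 kg leaf stays at whatever angle it is left and must be pressed down flat.
- leaf_nose (a point): Tip of the leaf's rounded nose: middle of its free edge, mid thickness, 88 mm from the hinge. Leaf: plate 7 mm thick, 83 mm wide, straight edge 76 mm from the hinge, nose 44 mm wide. Open, its lower face is 55 mm up and nothing is below it from 33 mm outward, so a fingertip can hook it. This face is on top when closed, 62 mm up; 3 drill bushes stand 3 mm out of it, within 56 mm of the hinge.
- leaf_tongue (a point): Tip of the keeper tongue, a steel lip 5.5 mm thick, 26 mm long, on the leaf's right edge, 20 to 46 mm from the hinge. It points up while the leaf is open; closed, it hangs 11.5 mm down just behind the cylinder's right end. It lands on the cylinder and keeps the leaf from closing if the cylinder is over 5 mm short of home.
- latch (a joint): Swing latch angle about its upright pivot: 0 = clear, arm along jig -x beside the leaf; 1.571 = fully across the leaf's left edge, arm along jig -y, at its stop. Grows counter-clockwise seen from above. Starts at 0 to 0.25, friction 0.03 N m, stays where it is left.
- latch_pivot (a point): Top of the latch's pivot, jig x 45, y 58 mm, 75 mm above the counter; the hub is 20 mm in diameter.
- latch_knob (a point): Middle of the black finger knob that stands up from the latch arm, 40 mm from the pivot, 79.5 mm above the counter. Knob: 15 mm diameter, from 73 to 85 mm up; the arm under it, 12 mm wide, is from 62.5 to 70 mm up.
- cylinder_next: Nickel lock cylinder, 33 x 65 x 17 mm, next in line, loose on the counter to the right of the jig; to be left alone. Origin at the middle of its underside.
- driver: Small red-handled screwdriver, 20 x 138 x 20 mm, loose beyond the jig; to be left alone. Origin at the middle of its underside.
- padlock: Brass padlock, 54 x 40 x 13 mm, loose to the left of the jig; to be left alone. Origin at the middle of its underside.
Things that resemble listed ones, but are neither listed nor needed, are in the scene too. What is shaped like the cylinder but blue or green is not meant.

How it is judged:
By the outcome, as a careful person would: the job done as asked, in the order asked, and still so for the second after the job is handed in, with the robot touching nothing.
It also fails if it takes over 66 s, if anything falls off the work surface, if the arm or the gripper's body presses on something with over 40 N, if the wrist force passes 120 N, or if a joint passes its speed limit or range.

## Working session

There is one attempt and no reset: what is moved stays moved. The work goes in short steps, Python scripts to look and compute and a tool call to move; the robot and the scene stay as the last step left them, time stands still between calls to the robot, and variables do not carry over. Pictures are saved under pics/ and viewed, at most 10 in all, crops included, and the job is handed in when it is done.

Besides the shell and the picture viewer there is one more tool, called as name(argument=value, ...) on one line, values as JSON. servo_tool: Moves the arm, as the interface text tells. Its arguments: {"type":"object","properties":{"motion":{"type":"array","items":{"type":"array","items":{"type":"number"}}}},"required":["motion"]}

```bash
mkdir -p pics; cat > h.py <<'E'
from bench import env
import numpy as np, cv2
from scipy.spatial.transform import Rotation as Ro
def snap(n,fn=None):
    p=env.read_camera(n)
    if fn: cv2.imwrite('pics/'+fn,p['image'][:,:,::-1])
    return p
def ray(p,u,v):
    K=np.array(p['intrinsics']);R=np.array(p['R']);t=np.array(p['t'])
    d=R.T@np.linalg.solve(K,[u,v,1.]);return -R.T@t,d
def atz(p,u,v,z):
    o,d=ray(p,u,v);return o+d*(z-o[2])/d[2]
def proj(p,X):
    c=np.array(p['R'])@np.array(X)+np.array(p['t']);u=np.array(p['intrinsics'])@c;return u[:2]/u[2]
def st():
    s=env.sense();print(s['time_s'],np.round(s['eef_pos'],4),np.round(s['eef_rot'],3),np.round(s['wrist_force'],1),s['grip_width']);return s
E
python3 - <<'E'
from h import *
st()
a=snap('scene','a.png');b=snap('side','b.png')
for p in(a,b):
    print(-np.array(p['R']).T@p['t'],p['intrinsics'])
    for l in['jig','cylinder','leaf','latch','latch_knob','leaf_nose','leaf_tongue','cylinder_next','driver','padlock']:
        print(l,[(np.round(d['bbox']),round(d['conf'],2)) for d in env.search_frame(l,p)[:3]])
cv2.imwrite('pics/ab.png',cv2.resize(np.vstack([a['image']])[:,:,::-1],(800,600)))
E
```

```text
0.0 [0.2011 0.6437 0.2442] [-3.14   0.     2.839] [ 0.1 -0.  -0.8] 0.08520133972226843
[-0.0153136  -0.58195562  0.49473113] [[508.45647184   0.         278.52328124]
 [  0.         508.45647184 214.21697649]
 [  0.           0.           1.        ]]
jig [(array([228., 188.,  89.,  69.]), 0.88)]
cylinder [(array([286., 271.,  28.,  35.]), 0.97), (array([280., 210.,  40.,  19.]), 0.86), (array([216., 310.,  43.,  34.]), 0.61)]
leaf [(array([230., 208.,  58.,  33.]), 0.83)]
latch [(array([227., 188.,  90.,  67.]), 0.67), (array([256., 189.,  21.,  16.]), 0.58)]
latch_knob [(array([253., 190.,  23.,  19.]), 0.7), (array([232., 186.,  83.,  69.]), 0.52)]
leaf_nose []
leaf_tongue [(array([229., 209.,  62.,  34.]), 0.9)]
cylinder_next []
driver [(array([310., 202.,  44.,  21.]), 0.84)]
padlock [(array([196., 220.,  29.,  18.]), 0.59)]
[ 0.40467539 -0.74188494  0.64013512] [[386.99375789   0.         275.70746564]
 [  0.         386.99375789 210.01415781]
 [  0.           0.           1.        ]]
jig [(array([242., 179.,  76.,  47.]), 0.65)]
cylinder [(array([290., 193.,  18.,  28.]), 0.82), (array([190., 253.,   8.,   7.]), 0.47)]
leaf [(array([242., 188.,  40.,  28.]), 0.64)]
latch [(array([275., 175.,  21.,  10.]), 0.58), (array([289., 196.,  17.,  22.]), 0.41)]
latch_knob [(array([273., 176.,  25.,   9.]), 0.46), (array([242., 177.,  75.,  50.]), 0.23)]
leaf_nose [(array([242., 189.,  40.,  28.]), 0.78)]
leaf_tongue [(array([240., 193.,  45.,  25.]), 0.73)]
cylinder_next [(array([317., 256.,  18.,  30.]), 0.67)]
driver [(array([330., 192.,  20.,  36.]), 0.67), (array([240., 175.,  76.,  53.]), 0.26)]
padlock [(array([241., 173.,  73.,  55.]), 0.69), (array([242., 178.,  13.,  14.]), 0.59), (array([243., 192.,  40.,  26.]), 0.48)]
```

View pics/ab.png

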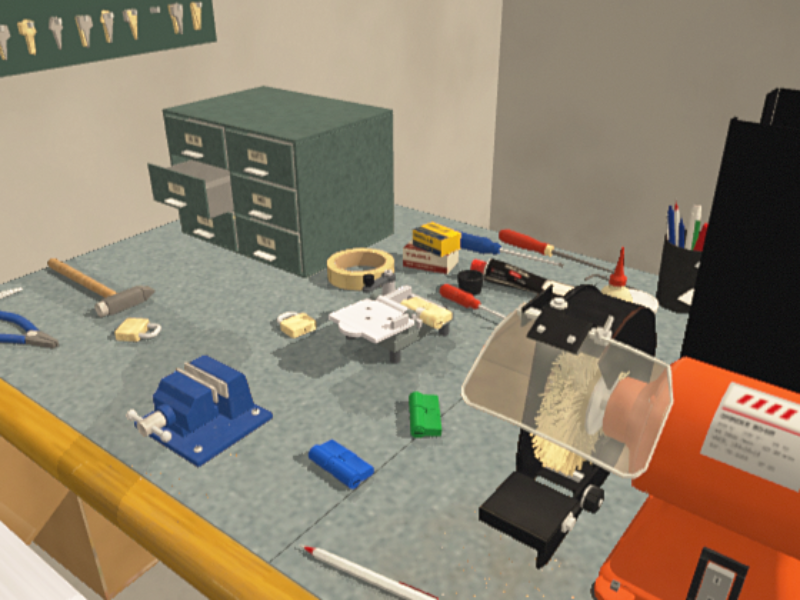

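View pics/b.png

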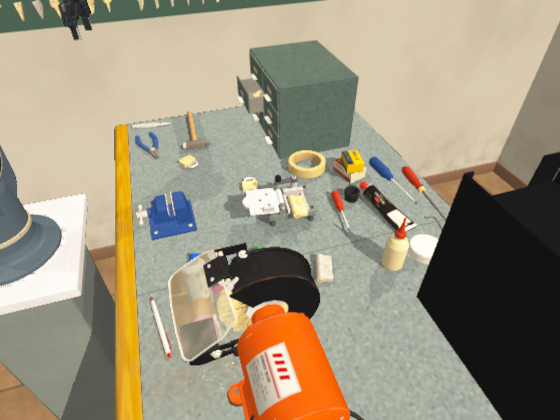

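The jig shows white/grey at scene px ~(270,222) in original pixels and side px ~(280,200). The cylinder is on its right and the latch knob is behind it at scene ~(265,197). The buffing machine is to the right and the cabinet is behind on the left.

```bash
python3 - <<'E'
from h import *
a=snap('scene');b=snap('side')
print('knob',atz(a,264,196,.0795),atz(b,284,179,.0795))
print('cyl',atz(a,300,218,.05),atz(b,299,206,.053))
print('leafc',atz(a,259,222,.06),atz(b,262,201,.06))
for l,z in(('cylinder_next',.017),('padlock',.013),('driver',.02)):
  for p in(a,b):
    d=env.search_frame(l,p)
    for q in d[:2]:
      x=q['bbox'];print(l,q['conf'],np.round(atz(p,x[0]+x[2]/2,x[1]+x[3]/2,z),3))
w=snap('wrist');print(w['intrinsics']);s=st()
R=Ro.from_euler('xyz',s['eef_rot']).as_matrix();wR=np.array(w['R']);print(R.T@(-wR.T@w['t']-s['eef_pos']),R.T@wR.T)
for n,p in(('a',a),('b',b)):
  c=(200,160,140,105) if n=='a' else (225,155,120,90)
  x,y,ww,hh=c;cv2.imwrite(f'pics/c{n}.png',cv2.resize(p['image'][y:y+hh,x:x+ww,::-1],(600,450),interpolation=cv2.INTER_CUBIC))
E
```

```text
knob [ 0.62234851 -0.05134356  0.0795    ] [ 0.63446927 -0.04798607  0.0795    ]
cyl [ 0.63839448 -0.1210753   0.05      ] [ 0.64619557 -0.1220784   0.053     ]
leafc [ 0.56905473 -0.08317938  0.06      ] [ 0.56850808 -0.08661485  0.06      ]
cylinder_next 0.74 [ 0.644 -0.289  0.017]
padlock 0.65 [0.555 0.031 0.013]
padlock 0.74 [0.567 0.036 0.013]
driver 0.61 [ 0.74  -0.122  0.02 ]
driver 0.47 [ 0.639 -0.061  0.02 ]
driver 0.51 [ 0.745 -0.127  0.02 ]
[[325.1922621    0.         284.42581432]
 [  0.         325.1922621  212.7540959 ]
 [  0.           0.           1.        ]]
1.55 [0.2013 0.6444 0.2453] [ 3.141 -0.     2.839] [-0.4  0.4  0. ] 0.08520872086317223
[ 0.07794504  0.00044656 -0.12915047] [[ 7.41621959e-04 -9.52331601e-01 -3.05063882e-01]
 [ 9.99999194e-01  1.02059061e-03 -7.54987196e-04]
 [ 1.03034350e-03 -3.05063076e-01  9.52331590e-01]]
```

```bash
cat >> h.py <<'E'
def delta(tp,rpy=None):
    s=env.sense();R=Ro.from_euler('xyz',s['eef_rot'])
    d=R.inv().apply(np.array(tp)-s['eef_pos'])*1000
    w=(R.inv()*Ro.from_euler('xyz',rpy)).as_rotvec() if rpy is not None else np.zeros(3)
    print('delta mm',np.round(d,1),'rot',np.round(w,3));return d,w
E
python3 - <<'E'
from h import *
a=snap('scene')
for u,v,z in((210,189,0),(130,165,0),(115,60,.2),(210,95,.2),(160,130,.1),(108,128,.08)): print(atz(a,u,v,z))
delta([.46,.25,.27],[np.pi,0,2.0])
delta([.56,-.09,.27],[np.pi,0,1.4])
E
```

```text
[0.69849999 0.16847374 0.        ]
[ 6.76529510e-01  4.22734235e-01 -5.55111512e-17]
[0.83416164 0.64471773 0.2       ]
[0.73854089 0.18842137 0.2       ]
[0.71025073 0.33270025 0.1       ]
[0.67915677 0.49392625 0.08      ]
delta mm [-364.5 -299.2  -24.7] rot [ 0.    -0.     0.839]
delta mm [-561.4 -593.9  -24.7] rot [ 0.    -0.     1.439]
```

View pics/ca.png

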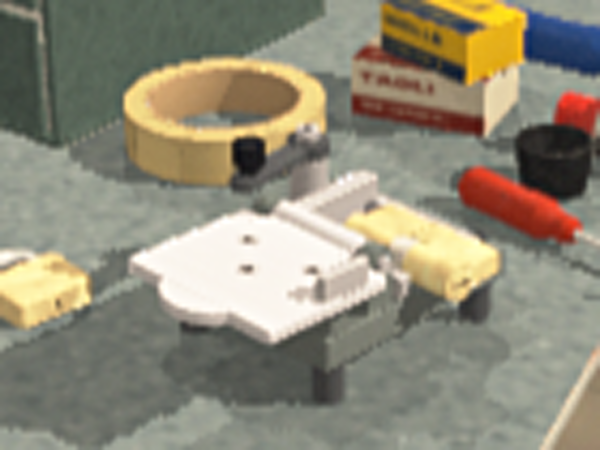

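The crop shows the leaf open with its tongue on the right edge, the cylinder sticking out at the right, and the knob at scene px ~(258,196). The cabinet starts at x > 0.68, so a straight path is clear.

servo_tool(motion=[[-28, -30, -1, 0, 0, 0, 0], [-56, -60, -2, 0, 0, 0, 0], [-84, -89, -4, 0, 0, 0, 0], [-112, -119, -5, 0, 0, 0, 0], [-140, -148, -6, 0, 0, 0, 0]])

```text
time_s: 2.02
eef_pos: [0.2913, 0.4594, 0.2515]
eef_rot: [3.141, 0.0, 2.839]
wrist_force: [0.6, -1.0, -0.4]
grip_width: 0.0256
grasp_force: 0.0
```

servo_tool(motion=[[-28, -30, -1, 0, 0, 0, 0], [-56, -60, -2, 0, 0, 0, 0], [-84, -89, -4, 0, 0, 0, 0], [-112, -119, -5, 0, 0, 0, 0], [-140, -148, -6, 0, 0, 0, 0]])

```text
time_s: 2.43
eef_pos: [0.3808, 0.2763, 0.2578]
eef_rot: [3.141, 0.0, 2.839]
wrist_force: [0.9, -0.3, -0.6]
grip_width: 0.0
grasp_force: 0.0
```

servo_tool(motion=[[-28, -30, -1, 0, 0, 0, 0], [-56, -60, -2, 0, 0, 0, 0], [-84, -89, -4, 0, 0, 0, 0], [-112, -119, -5, 0, 0, 0, 0], [-140, -148, -6, 0, 0, 0, 0]])

```text
time_s: 2.85
eef_pos: [0.4703, 0.0933, 0.2639]
eef_rot: [3.141, 0.001, 2.839]
wrist_force: [0.7, 1.3, -0.1]
grip_width: 0.0002
grasp_force: 0.0
```

servo_tool(motion=[[-28, -30, -1, 0, 0, 0, 0], [-56, -60, -2, 0, 0, 0, 0], [-84, -89, -4, 0, 0, 0, 0], [-112, -119, -5, 0, 0, 0, 0], [-140, -148, -6, 0, 0, 0, 0]])

```text
time_s: 3.27
eef_pos: [0.5598, -0.0897, 0.2697]
eef_rot: [3.141, 0.001, 2.839]
wrist_force: [0.7, -0.2, 0.5]
grip_width: 0.0003
grasp_force: 0.0
```

```bash
cat >> h.py <<'E'
def wray(p,u,v):
    K=np.array(p['intrinsics']);R=np.array(p['R']);x=np.array([u-K[0,2],v-K[1,2]]);r=np.hypot(*x);th=r/K[0,0]
    d=np.r_[x/max(r,1e-9)*np.sin(th),np.cos(th)];return -R.T@p['t'],R.T@d
def watz(p,u,v,z):
    o,d=wray(p,u,v);return o+d*(z-o[2])/d[2]
def wproj(p,X):
    c=np.array(p['R'])@np.array(X)+p['t'];th=np.arctan2(np.hypot(c[0],c[1]),c[2]);K=np.array(p['intrinsics'])
    return K[:2,2]+K[0,0]*th*c[:2]/np.hypot(c[0],c[1])
E
python3 - <<'E'
from h import *
import pickle
st()
p=snap('wrist');pickle.dump(p,open('w1.pkl','wb'))
cv2.imwrite('pics/w1.png',cv2.rotate(cv2.resize(p['image'][:,:,::-1],(800,600),interpolation=cv2.INTER_CUBIC),cv2.ROTATE_180))
E
```

```text
3.2667 [ 0.5598 -0.0897  0.2697] [3.141e+00 1.000e-03 2.839e+00] [ 0.7 -0.2  0.5] 0.0002646030136206791
```

View pics/w1.png

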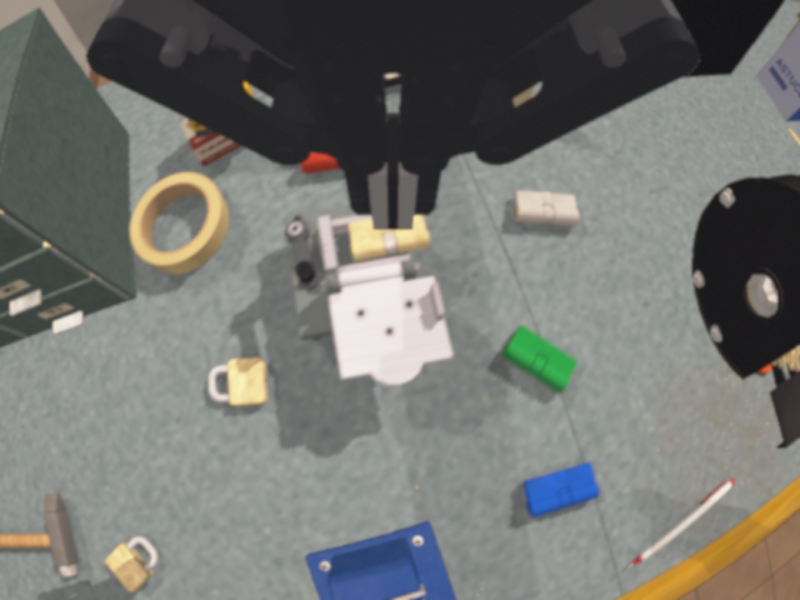

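Wrist view (rotated 180°), with pixels as shown:
- Pivot (297,228)
- Knob (306,271)
- Leaf nose (397,384)
- Leaf front corners (342,379) and (453,356)
- Cylinder from (350,243) to (428,232)

Next I'll fit the jig pose.

```bash
cat > fit.py <<'E'
from h import *
import pickle
from scipy.optimize import least_squares
p=pickle.load(open('w1.pkl','rb'))
o=lambda u,v:np.array([(800-u)*.7,(600-v)*.7])
def world(q,X):
    c,s=np.cos(q[2]),np.sin(q[2]);return np.array([q[0]+c*X[0]-s*X[1],q[1]+s*X[0]+c*X[1],X[2]])
def leaf(a,r,y,t): # r from hinge, t offset normal (up when open)
    return [-(r*np.cos(a)+0*t)+t*np.sin(a)*1.0,y,.0585+r*np.sin(a)+t*np.cos(a)]
obs=lambda q:[((297,228),[.045,.058,.075]),((306,271),[.045-.04*np.cos(q[4]),.058-.04*np.sin(q[4]),.085]),
 ((397,384),leaf(q[3],.088,0,0)),((342,379),leaf(q[3],.076,q[5]+.0415,.0035)),((453,356),leaf(q[3],.076,q[5]-.0415,.0035)),
 ((389,243),[.038,q[6],.053]),((429,231),[.038,q[6]-.031,.053])]
f=lambda q:np.concatenate([wproj(p,world(q,X))-o(*uv) for uv,X in obs(q)]+[[(q[3]-.07)*20]])
r=least_squares(f,[.58,-.09,-.1,.05,.1,0,-.015],loss='soft_l1')
if __name__=='__main__':
    print(np.round(r.x,4));print(np.round(r.fun,1))
    q=r.x
    for n,X in dict(hinge=[0,0,.0585],nose=leaf(q[3],.088,0,0),cylend=[.038,q[6]-.031,.045],pivot=[.045,.058,.075]).items(): print(n,world(q,X))
E
python3 fit.py
```

```text
[ 0.6072 -0.0922 -0.1391  0.1396  0.1311 -0.0025 -0.0147]
[ 0.  -1.   0.2  0.6 -0.4 -2.   1.2  0.7 -1.6 -2.3 -0.7  5.7  1.4  1.1
  1.4]
hinge [ 0.60718773 -0.09216053  0.0585    ]
nose [ 0.52088473 -0.08007931  0.07074077]
cylend [ 0.63848152 -0.14271359  0.045     ]
pivot [ 0.65979398 -0.04095915  0.075     ]
```

servo_tool(motion=[[-32, -19, 0, 0, 0, -0.08, 0], [-64, -37, 0, 0, 0, -0.163, 0], [-96, -56, 10, 0, 0, -0.163, 0], [-96, -56, 50, 0, 0, -0.163, 0], [-96, -56, 90, 0, 0, -0.163, 0]])

```text
time_s: 3.73
eef_pos: [0.6365, -0.1728, 0.18]
eef_rot: [-3.14, 0.006, 2.999]
wrist_force: [0.6, 0.8, -1.2]
grip_width: 0.0
grasp_force: 0.0
```

servo_tool(motion=[[0, 0, 40, 0, 0, 0, 0], [0, 0, 80, 0, 0, 0, 0], [0, 0, 110, 0, 0, 0, 0], [0, 0, 123, 0, 0, 0, 0], [0, 0, 123, 0, 0, 0, 0]])

```text
time_s: 4.15
eef_pos: [0.632, -0.1688, 0.0529]
eef_rot: [3.141, -0.007, 3.002]
wrist_force: [-0.1, 0.7, -0.1]
grip_width: -0.0002
grasp_force: 0.0
```

servo_tool(motion=[[0, 4, 0, 0, 0, 0, 0], [0, 8, 0, 0, 0, 0, 0], [0, 12, 0, 0, 0, 0, 0], [0, 16, 0, 0, 0, 0, 0], [0, 18, 0, 0, 0, 0, 0]])

```text
time_s: 4.57
eef_pos: [0.6378, -0.1517, 0.0581]
eef_rot: [-3.141, 0.003, 3.003]
wrist_force: [-0.7, -2.9, 2.6]
grip_width: -0.0002
grasp_force: 2.0
```

servo_tool(motion=[[0, 3, 0, 0, 0, 0, 0], [0, 6, 0, 0, 0, 0, 0], [0, 8, 0, 0, 0, 0, 0], [0, 10, 0, 0, 0, 0, 0], [0, 10, 0, 0, 0, 0, 0]])

```text
time_s: 4.98
eef_pos: [0.6386, -0.1447, 0.0579]
eef_rot: [-3.139, 0.003, 3.0]
wrist_force: [-1.3, -6.2, 6.0]
grip_width: -0.0003
grasp_force: 3.7
```

servo_tool(motion=[[0, 1, 0, 0, 0, 0, 0], [0, 2, 0, 0, 0, 0, 0], [0, 3, 0, 0, 0, 0, 0], [0, 4, 0, 0, 0, 0, 0], [0, 4, 0, 0, 0, 0, 0]])

```text
time_s: 5.4
eef_pos: [0.6392, -0.1412, 0.058]
eef_rot: [-3.138, 0.003, 3.0]
wrist_force: [-1.3, -5.8, 7.0]
grip_width: -0.0
grasp_force: 4.1
```

servo_tool(motion=[[0, 1, 0, 0, 0, 0, 0], [0, 2, 0, 0, 0, 0, 0], [0, 3, 0, 0, 0, 0, 0], [0, 4, 0, 0, 0, 0, 0], [0, 4, 0, 0, 0, 0, 0]])

```text
time_s: 5.82
eef_pos: [0.6397, -0.138, 0.058]
eef_rot: [-3.137, 0.003, 3.0]
wrist_force: [-1.2, -6.9, 7.3]
grip_width: -0.0001
grasp_force: 4.6
```

```bash
python3 - <<'E'
from fit import *
st()
s=snap('side');
c=world(r.x,[.038,-.02,.05])
def crop(p,c,w,fn):
    u,v=map(int,proj(p,c));h=w*3//4
    i=p['image'][v-h//2:v+h//2,u-w//2:u+w//2,::-1];return cv2.resize(i,(400,300),interpolation=cv2.INTER_CUBIC)
a=snap('scene')
cv2.imwrite('pics/d.png',np.hstack([crop(a,c,100,0),crop(s,c,80,0)]))
E
```

```text
5.8167 [ 0.6397 -0.138   0.058 ] [-3.137e+00  3.000e-03  3.000e+00] [-1.2 -6.9  7.3] -0.00012969600526153467
```

View pics/d.png

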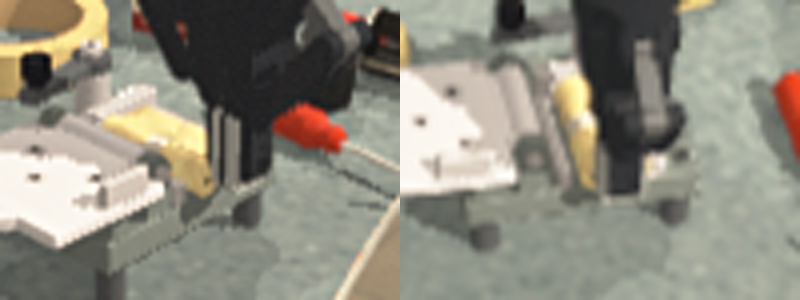

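The finger sits centred at the cylinder's right end, nearly flush with the base edge. The stop isn't clearly felt yet, so I'll push on.

servo_tool(motion=[[0, 1, 0, 0, 0, 0, 0], [0, 2, 0, 0, 0, 0, 0], [0, 3, 0, 0, 0, 0, 0], [0, 4, 0, 0, 0, 0, 0], [0, 4, 0, 0, 0, 0, 0]])

```text
time_s: 6.33
eef_pos: [0.6397, -0.1376, 0.0581]
eef_rot: [-3.133, 0.004, 2.997]
wrist_force: [-2.1, -12.1, 6.7]
grip_width: -0.0002
grasp_force: 6.9
```

servo_tool(motion=[[0, 1, 0, 0, 0, 0, 0], [0, 2, 0, 0, 0, 0, 0], [0, 3, 0, 0, 0, 0, 0], [0, 4, 0, 0, 0, 0, 0], [0, 4, 0, 0, 0, 0, 0]])

```text
time_s: 6.75
eef_pos: [0.6397, -0.1373, 0.0583]
eef_rot: [-3.129, 0.005, 2.995]
wrist_force: [-2.0, -17.8, 6.1]
grip_width: -0.0002
grasp_force: 9.2
```

Hard stop reached with no movement as force rose to 18 N, so the cylinder is home. Retreating.

servo_tool(motion=[[0, -20, 0, 0, 0, 0, 0], [0, -40, 0, 0, 0, 0, 0], [0, -40, -40, 0, 0, 0, 0], [0, -40, -80, 0, 0, 0, 0], [0, -40, -120, 0, 0, 0, 0]])

```text
time_s: 7.17
eef_pos: [0.6339, -0.1651, 0.1766]
eef_rot: [3.14, -0.003, 3.001]
wrist_force: [1.5, -0.2, 0.2]
grip_width: 0.0003
grasp_force: 0.0
```

servo_tool(motion=[[30, 15, -10, 0, 0, 0, 0], [60, 30, -20, 0, 0, 0, 0], [90, 45, -30, 0, 0, 0, 0], [120, 60, -40, 0, 0, 0, 0], [150, 75, -50, 0, 0, 0, 0]])

```text
time_s: 7.58
eef_pos: [0.4949, -0.0688, 0.2264]
eef_rot: [3.14, -0.001, 3.002]
wrist_force: [-0.1, 0.9, 0.3]
grip_width: -0.0003
grasp_force: 0.0
```

```bash
python3 - <<'E'
from fit import *
st()
p=snap('wrist');pickle.dump(p,open('w2.pkl','wb'))
u,v=map(int,wproj(p,world(r.x,[.02,0,.05])))
print(u,v)
i=cv2.rotate(p['image'][v-75:v+75,u-100:u+100,::-1],cv2.ROTATE_180)
cv2.imwrite('pics/e.png',cv2.resize(i,(800,600),interpolation=cv2.INTER_CUBIC))
def px(X): 
    w=wproj(p,world(r.x,X));return np.round([(u+100-w[0])*4,(v+75-w[1])*4])
print('home end',px([.038,-.031,.053]),px([.038,-.036,.053]),'stop',px([.038,.031,.045]),'pivot',px([.045,.058,.075]),'nose',px(leaf(r.x[3],.088,0,0)))
E
```

```text
7.5833 [ 0.4949 -0.0688  0.2264] [ 3.140e+00 -1.000e-03  3.002e+00] [-0.1  0.9  0.3] -0.0002861727463593814
277 309
home end [506. 242.] [523. 243.] stop [292. 257.] pivot [190. 177.] nose [404. 627.]
```

View pics/e.png

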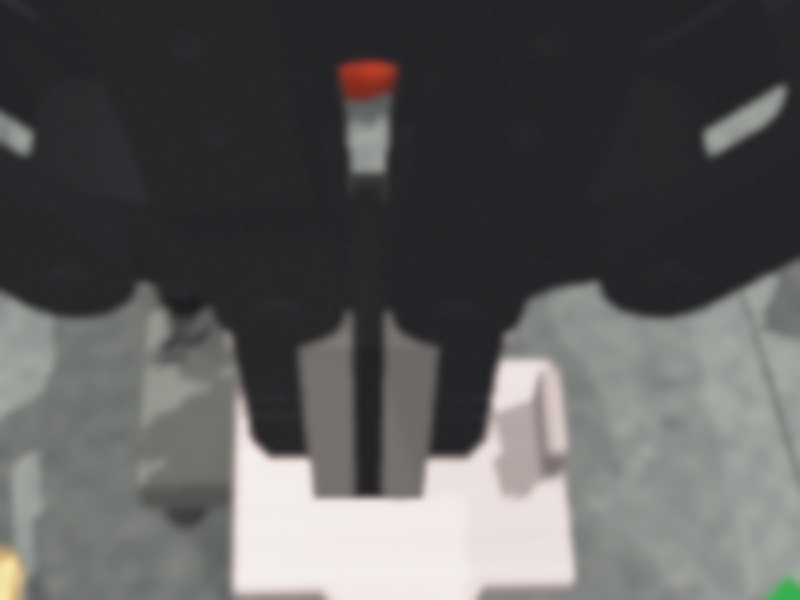

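```bash
python3 - <<'E'
from fit import *
for uv in((308,553),(428,523),(397,384)): 
    for z in(.0,.01): print(uv,np.round(watz(p,*o(*uv),z),3))
a=snap('scene');b=snap('side')
for (u,v,z) in((272*.7,412*.7,0),(195*.7,463*.7,0),(170*.7,380*.7,.06),(243*.7,380*.7,.07),(205*.7,357*.7,.07)):print('sc',np.round(atz(a,u,v,z),3))
for (u,v,z) in((152,234,0),(197,228,0),(185,193,0),(148,205,.06),(190,205,.07),(183,192,.07)):print('sd',np.round(atz(b,u,v,z),3))
print(env.sense()['joints'])
E
```

```text
(308, 553) [0.411 0.033 0.   ]
(308, 553) [0.412 0.031 0.01 ]
(428, 523) [ 0.408 -0.072  0.   ]
(428, 523) [ 0.41  -0.072  0.01 ]
(397, 384) [ 0.531 -0.083  0.   ]
(397, 384) [ 0.53  -0.083  0.01 ]
sc [ 0.417 -0.065  0.   ]
sc [ 0.309 -0.065  0.   ]
sc [ 0.338 -0.001  0.06 ]
sc [ 0.375 -0.074  0.07 ]
sc [ 0.38  -0.008  0.07 ]
sd [ 0.31  -0.052  0.   ]
sd [ 0.413 -0.065  0.   ]
sd [0.403 0.075 0.   ]
sd [ 0.317 -0.019  0.06 ]
sd [ 0.409 -0.061  0.07 ]
sd [ 0.399 -0.009  0.07 ]
[-0.29693939  0.20519819  0.40865951  1.98146351 -0.10148888  0.97307036
  1.59575507]
```

```bash
cat >> fit.py <<'E'
def J(x,y,z): return world(r.x,[x,y,z])
def jrot(th): # tool z tilted th from down toward jig x
    j=Ro.from_euler('z',r.x[2]).as_matrix();c,s=np.cos(th),np.sin(th)
    z=np.array([s,0,-c]);x=np.array([0,1,0.]);return Ro.from_matrix(j@np.c_[x,np.cross(z,x),z])
def go(jp,th):
    s=env.sense();R=Ro.from_euler('xyz',s['eef_rot'])
    print('mm',np.round(R.inv().apply(J(*jp)-s['eef_pos'])*1000,1),'rot',np.round((R.inv()*jrot(th)).as_rotvec(),3))
def injig():
    s=env.sense();print('jig',np.round(Ro.from_euler('z',-r.x[2]).apply(np.array(s['eef_pos'])-[r.x[0],r.x[1],0])*1000,1),np.round(s['wrist_force'],1))
E
python3 - <<'E'
from fit import *
injig();go([-.132,-.008,.2],np.pi/4)
E
```

```text
jig [-114.     8.2  227. ] [ 0.7  0.1 -0.2]
mm [ 18.1 -16.2  27. ] rot [-0.611 -0.617  1.484]
```

servo_tool(motion=[[0, 0, 0, -0.041, -0.041, 0.099, 0], [0, 0, 0, -0.081, -0.082, 0.198, 0], [0, 0, 0, -0.122, -0.123, 0.297, 0], [0, 0, 0, -0.163, -0.164, 0.396, 0], [0, 0, 0, -0.204, -0.206, 0.495, 0]])

```text
time_s: 8.15
eef_pos: [0.4976, -0.0715, 0.2262]
eef_rot: [2.891, 0.147, 2.478]
wrist_force: [0.5, 0.7, -0.2]
grip_width: 0.0002
grasp_force: 0.0
```

servo_tool(motion=[[0, 0, 0, -0.041, -0.041, 0.099, 0], [0, 0, 0, -0.081, -0.082, 0.198, 0], [0, 0, 0, -0.122, -0.123, 0.297, 0], [0, 0, 0, -0.163, -0.164, 0.396, 0], [0, 0, 0, -0.204, -0.206, 0.495, 0]])

```text
time_s: 8.57
eef_pos: [0.4973, -0.0717, 0.2263]
eef_rot: [2.601, 0.146, 1.937]
wrist_force: [-0.6, -0.6, -0.0]
grip_width: -0.0001
grasp_force: 0.0
```

servo_tool(motion=[[0, 0, 0, -0.041, -0.041, 0.099, 0], [0, 0, 0, -0.081, -0.082, 0.198, 0], [0, 0, 0, -0.122, -0.123, 0.297, 0], [0, 0, 0, -0.163, -0.164, 0.396, 0], [0, 0, 0, -0.204, -0.206, 0.495, 0]])

```text
time_s: 8.98
eef_pos: [0.4935, -0.0771, 0.2373]
eef_rot: [2.514, 0.101, 1.758]
wrist_force: [0.1, -1.3, -0.0]
grip_width: -0.0
grasp_force: 0.0
```

```bash
python3 - <<'E'
from fit import *
st();injig();go([-.132,-.006,.1],np.pi/4);go([-.132,-.006,.087],np.pi/4);print(env.sense()['joints'])
E
```

```text
8.9833 [ 0.4935 -0.0771  0.2373] [2.514 0.101 1.758] [ 0.1 -1.3 -0. ] -2.7958526373507717e-05
jig [-114.7   -0.8  237.3] [ 0.1 -1.3 -0. ]
mm [ 14.5 -94.7  99.9] rot [-0.14  -0.136  0.314]
mm [  15.8 -102.3  110.4] rot [-0.14  -0.136  0.314]
[ 0.29650194 -0.01263424 -0.16060356  2.33659025 -0.52998905  0.22048641
  0.83907147]
```

```bash
python3 - <<'E'
from fit import *
go([-.1245,-.006,.099],.5)
E
```

```text
mm [ 12.2 -89.7 105.1] rot [ 0.143 -0.09   0.33 ]
```

servo_tool(motion=[[0, 0, 0, 0.05, -0.03, 0.11, 0], [2, -20, 20, 0.1, -0.06, 0.22, 0], [6, -45, 52, 0.143, -0.09, 0.33, 0], [12, -70, 80, 0.143, -0.09, 0.33, 0], [12, -80, 95, 0.143, -0.09, 0.33, 0]])

```text
time_s: 9.4
eef_pos: [0.4821, -0.0828, 0.1883]
eef_rot: [2.627, 0.064, 1.594]
wrist_force: [-0.3, -0.8, -0.3]
grip_width: -0.0001
grasp_force: 0.0
```

```bash
python3 - <<'E'
from fit import *
st();injig();go([-.1245,-.006,.099],.5);go([-.1053,-.006,.0639],.5);print(env.sense()['joints'])
E
```

```text
9.4 [ 0.4821 -0.0828  0.1883] [2.627 0.064 1.594] [-0.3 -0.8 -0.3] -9.389882485276732e-05
jig [-125.1   -8.1  188.3] [-0.3 -0.8 -0.3]
mm [  7.6 -42.9  77.9] rot [ 0.02  -0.023  0.173]
mm [  6.8 -43.8 117.9] rot [ 0.02  -0.023  0.173]
[ 0.55540501  0.0873698  -0.49098745  2.3333315   0.22021991  0.21782672
 -0.08593155]
```

servo_tool(motion=[[2, -10, 18, 0, 0, 0.05, 0], [4, -20, 36, 0.01, -0.01, 0.1, 0], [6, -30, 54, 0.01, -0.02, 0.15, 0], [7, -40, 72, 0.02, -0.023, 0.173, 0], [7, -43, 78, 0.02, -0.023, 0.173, 0]])

```text
time_s: 9.82
eef_pos: [0.4778, -0.09, 0.1383]
eef_rot: [2.654, 0.044, 1.483]
wrist_force: [0.4, -0.2, 0.1]
grip_width: 0.0
grasp_force: 0.0
```

```bash
python3 - <<'E'
from fit import *
st();injig();go([-.1245,-.006,.099],.5);go([-.1053,-.006,.0639],.5);print(env.sense()['joints'])
E
```

```text
9.8167 [ 0.4778 -0.09    0.1383] [2.654 0.044 1.483] [ 0.4 -0.2  0.1] 1.6364512348218566e-06
jig [-128.4  -15.8  138.3] [ 0.4 -0.2  0.1]
mm [ 11.3 -14.3  36.4] rot [-0.012  0.014  0.065]
mm [ 11.8 -13.8  76.4] rot [-0.012  0.014  0.065]
[ 0.68257958  0.21838956 -0.6689356   2.36545241  1.04116388  0.21695352
 -1.00228348]
```

servo_tool(motion=[[3, -4, 9, 0, 0, 0.02, 0], [6, -7, 18, 0, 0, 0.04, 0], [9, -11, 27, 0, 0, 0.065, 0], [11, -14, 36, 0, 0, 0.065, 0], [11, -14, 36, 0, 0, 0.065, 0]])

```text
time_s: 10.23
eef_pos: [0.4823, -0.0801, 0.0981]
eef_rot: [2.656, 0.013, 1.429]
wrist_force: [-0.1, 1.2, -0.4]
grip_width: 0.0002
grasp_force: 0.0
```

```bash
python3 - <<'E'
from fit import *
st();injig();go([-.1245,-.006,.099],.5);go([-.1053,-.006,.0639],.5);print(env.sense()['joints'])
E
```

```text
10.2333 [ 0.4823 -0.0801  0.0981] [2.656 0.013 1.429] [-0.1  1.2 -0.4] 0.00021064185798779156
jig [-125.4   -5.4   98.1] [-0.1  1.2 -0.4]
mm [-0.6  1.2 -0.4] rot [-0.015  0.013  0.004]
mm [-0.1  1.8 39.6] rot [-0.015  0.013  0.004]
[ 0.56373992  0.31107227 -0.5888943   2.3933272   1.59264054  0.23022602
 -1.63458561]
```

servo_tool(motion=[[0, 0, 15, 0, 0, 0, 0], [0, 1, 28, 0, 0, 0, 0], [0, 1, 40, 0, 0, 0, 0], [0, 6, 40, 0, 0, 0, 0], [0, 11, 40, 0, 0, 0, 0]])

```text
time_s: 10.65
eef_pos: [0.5093, -0.0852, 0.0682]
eef_rot: [2.657, 0.013, 1.427]
wrist_force: [-11.9, -0.2, 0.2]
grip_width: 0.0003
grasp_force: 6.4
```

```bash
python3 - <<'E'
from fit import *
st();injig();print(env.sense()['joints'])
p=snap('wrist')
a=snap('scene')
u,v=map(int,proj(a,J(-.06,0,.06)))
cv2.imwrite('pics/f.png',np.hstack([cv2.resize(a['image'][v-50:v+50,u-66:u+66,::-1],(396,300),interpolation=cv2.INTER_CUBIC),cv2.resize(p['image'][:,:,::-1],(400,300))]))
E
```

```text
10.65 [ 0.5093 -0.0852  0.0682] [2.657 0.013 1.427] [-11.9  -0.2   0.2] 0.0002649677580273572
jig [-97.9  -6.7  68.2] [-11.9  -0.2   0.2]
[ 0.57416059  0.42831425 -0.6111308   2.35166536  1.79545338  0.29544249
 -1.80610174]
```

View pics/f.png

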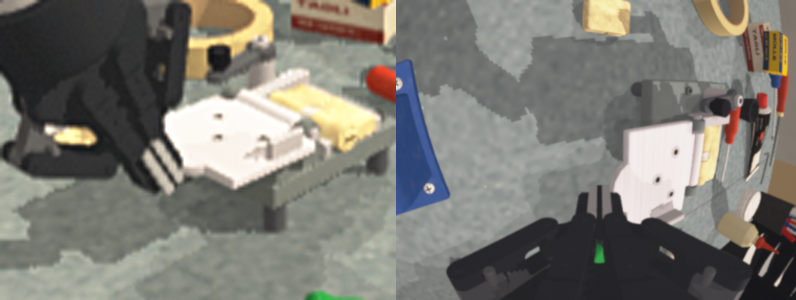

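The left half shows the fingertips pressed against the nose's front edge. The wrist view shows the same, and the leaf hasn't moved yet. I'll move mainly upward so that friction helps.

servo_tool(motion=[[0, 4, -5, 0, 0, 0, 0], [0, 8, -9, 0, 0, 0, 0], [0, 13, -14, 0, 0, 0, 0], [0, 18, -18, 0, 0, 0, 0], [0, 23, -21, 0, 0, 0, 0]])

```text
time_s: 11.17
eef_pos: [0.5157, -0.086, 0.0966]
eef_rot: [2.661, 0.015, 1.427]
wrist_force: [-18.8, 1.7, 4.6]
grip_width: -0.0003
grasp_force: 7.8
```

```bash
python3 - <<'E'
from fit import *
st();injig()
p=snap('wrist')
a=snap('scene')
u,v=map(int,proj(a,J(-.06,0,.07)))
cv2.imwrite('pics/g.png',np.hstack([cv2.resize(a['image'][v-50:v+50,u-66:u+66,::-1],(396,300),interpolation=cv2.INTER_CUBIC),cv2.resize(p['image'][60:300,240:,::-1],(400,300))]))
E
```

```text
11.1667 [ 0.5157 -0.086   0.0966] [2.661 0.015 1.427] [-18.8   1.7   4.6] -0.00033387472490309237
jig [-91.4  -6.6  96.6] [-18.8   1.7   4.6]
```

View pics/g.png

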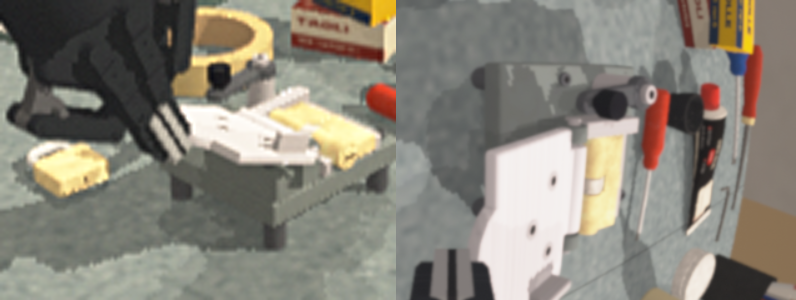

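```bash
cat >> fit.py <<'E'
def angle():
    cams=[(snap('side'),proj),(snap('wrist'),wproj),(snap('scene'),proj)]
    for cam,f in cams:
        t=env.trace('leaf',cam)
        if not t: print('none');continue
        m=np.array(t[0]['pixels']).astype(np.uint8);best=[]
        outline=[(.0,-.044),(.076,-.044),(.076,-.022),(.085,-.015),(.088,0),(.085,.015),(.076,.022),(.076,.039),(.0,.039)]
        for al in np.arange(0,3.2,.05):
            q=np.zeros((420,560),np.uint8)
            for tt in(-.0035,.0035):
                P=np.array([f(cam,world(r.x,leaf(al,a,b,tt))) for a,b in outline])
                cv2.fillPoly(q,[np.round(P).astype(int)],1)
            best.append(((q&m).sum()/(q|m).sum(),al))
        print('conf',t[0]['conf'],m.sum(),[np.round(b,2).tolist() for b in sorted(best)[::-1][:3]])
E
python3 - <<'E'
from fit import *
angle()
E
```

```text
conf 0.8 742 [[0.78, 0.45], [0.78, 0.5], [0.76, 0.4]]
conf 0.67 9662 [[0.77, 0.45], [0.76, 0.4], [0.72, 0.5]]
conf 0.88 610 [[0.68, 0.45], [0.67, 0.4], [0.6, 0.35]]
```

The leaf is lifting, at about 0.45 rad in all three cameras. Continuing round the arc.

servo_tool(motion=[[0, 10, -5, 0, 0, 0, 0], [0, 20, -9, 0, 0, 0, 0], [0, 31, -12, 0, 0, 0, 0], [0, 42, -13, 0, 0, 0, 0], [0, 54, -13, 0, 0, 0, 0]])

```text
time_s: 11.98
eef_pos: [0.5574, -0.0917, 0.1375]
eef_rot: [2.656, 0.023, 1.428]
wrist_force: [-24.5, -1.5, 42.3]
grip_width: -0.0001
grasp_force: 24.1
```

```bash
python3 - <<'E'
from fit import *
st();injig();angle()
E
```

```text
11.9833 [ 0.5574 -0.0917  0.1375] [2.656 0.023 1.428] [-24.5  -1.5  42.3] -7.285467533268243e-05
jig [-49.4  -6.5 137.5] [-24.5  -1.5  42.3]
conf 0.71 341 [[0.69, 1.2], [0.67, 1.15], [0.57, 1.25]]
conf 0.8 3756 [[0.59, 1.25], [0.56, 1.2], [0.51, 1.3]]
conf 0.8 1014 [[0.68, 1.2], [0.67, 1.25], [0.64, 1.3]]
```

At about 1.2 rad the nose caught under the finger's step, giving 42 N upward. I'll raise the tip along the finger first, then push on.

servo_tool(motion=[[0, -1, -9, 0, 0, 0, 0], [0, 9, -6, 0, 0, 0, 0], [0, 18, -4, 0, 0, 0, 0], [0, 25, 0, 0, 0, 0, 0], [0, 34, 5, 0, 0, 0, 0]])

```text
time_s: 12.7
eef_pos: [0.5956, -0.0961, 0.1478]
eef_rot: [2.652, 0.014, 1.428]
wrist_force: [-1.4, -0.2, 3.4]
grip_width: 0.0001
grasp_force: 1.7
```

```bash
python3 - <<'E'
from fit import *
st();injig();angle()
E
```

```text
12.7 [ 0.5956 -0.0961  0.1478] [2.652 0.014 1.428] [-1.4 -0.2  3.4] 0.0001412824221225061
jig [-11.   -5.5 147.8] [-1.4 -0.2  3.4]
conf 0.81 337 [[0.62, 1.65], [0.59, 1.7], [0.56, 1.75]]
conf 0.74 7660 [[0.64, 1.65], [0.61, 1.7], [0.6, 3.15]]
conf 0.64 1407 [[0.74, 1.6], [0.73, 1.65], [0.72, 1.7]]
```

servo_tool(motion=[[0, 8, 6, 0, 0, 0, 0], [0, 16, 13, 0, 0, 0, 0], [0, 26, 25, 0, 0, 0, 0], [0, 33, 40, 0, 0, 0, 0], [0, 37, 54, 0, 0, 0, 0]])

```text
time_s: 13.42
eef_pos: [0.654, -0.1044, 0.1175]
eef_rot: [2.65, 0.014, 1.429]
wrist_force: [-0.7, 1.8, 0.8]
grip_width: 0.0002
grasp_force: 0.5
```

```bash
python3 - <<'E'
from fit import *
st();injig();angle();print(env.sense()['joints'])
E
```

```text
13.4167 [ 0.654  -0.1044  0.1175] [2.65  0.014 1.429] [-0.7  1.8  0.8] 0.0002124365551061567
jig [ 48.   -5.7 117.5] [-0.7  1.8  0.8]
conf 0.86 672 [[0.65, 2.55], [0.65, 2.6], [0.64, 2.5]]
conf 0.78 17733 [[0.77, 2.9], [0.76, 2.95], [0.76, 3.0]]
conf 0.88 1418 [[0.74, 2.6], [0.74, 2.55], [0.73, 2.7]]
[ 0.5909566   0.51979259 -0.66076851  2.01299426  1.10151932  0.398675
 -1.03703947]
```

servo_tool(motion=[[0, 2, 13, 0, 0, 0, 0], [0, 3, 26, 0, 0, 0, 0], [0, 2, 37, 0, 0, 0, 0], [0, 1, 43, 0, 0, 0, 0], [0, -1, 46, 0, 0, 0, 0]])

```text
time_s: 14.13
eef_pos: [0.6723, -0.1081, 0.0767]
eef_rot: [2.651, 0.015, 1.429]
wrist_force: [-8.3, -0.5, 20.0]
grip_width: -0.0002
grasp_force: 10.0
```

servo_tool(motion=[[0, 0, 0, 0, 0, 0, 0], [0, -1, 1, 0, 0, 0, 0], [0, -1, 2, 0, 0, 0, 0]])

```text
time_s: 14.38
eef_pos: [0.6725, -0.1081, 0.0767]
eef_rot: [2.649, 0.017, 1.428]
wrist_force: [-14.1, 0.2, 21.5]
grip_width: 0.0002
grasp_force: 10.9
```

```bash
python3 - <<'E'
from fit import *
st();injig();angle()
E
```

```text
14.3833 [ 0.6725 -0.1081  0.0767] [2.649 0.017 1.428] [-14.1   0.2  21.5] 0.00020893656052881554
jig [66.9 -6.7 76.7] [-14.1   0.2  21.5]
conf 0.85 674 [[0.62, 3.15], [0.59, 3.1], [0.58, 3.05]]
conf 0.86 21444 [[0.64, 3.15], [0.62, 3.1], [0.6, 3.05]]
conf 0.57 962 [[0.73, 3.15], [0.68, 3.1], [0.64, 3.05]]
```

The leaf is flat (3.14 rad in all cameras) and pressing it meets a rigid stop. Lifting off and turning the tool vertical for the latch.

servo_tool(motion=[[0, 10, -18, 0, 0, 0, 0], [0, 19, -35, 0.1, 0, 0, 0], [0, 29, -53, 0.2, 0, 0, 0], [0, 38, -70, 0.32, 0, 0, 0], [0, 38, -70, 0.44, 0, 0, 0]])

```text
time_s: 15.1
eef_pos: [0.6739, -0.1064, 0.1599]
eef_rot: [3.058, 0.013, 1.429]
wrist_force: [1.8, 0.4, 0.3]
grip_width: -0.0
grasp_force: 0.0
```

```bash
cat >> fit.py <<'E'
def latch():
    from scipy.optimize import minimize_scalar
    for cam,f in[(snap('scene'),proj),(snap('wrist'),wproj),(snap('side'),proj)]:
        t=env.search_frame('latch_knob',cam)
        for d in t[:2]:
            b=d['bbox'];c=np.array([b[0]+b[2]/2,b[1]+b[3]/2]);ph=np.arange(-.1,1.8,.02)
            e=[np.hypot(*(f(cam,J(.045-.04*np.cos(a),.058-.04*np.sin(a),.0795))-c)) for a in ph]
            print('knob',round(d['conf'],2),np.round(b),'phi',round(ph[np.argmin(e)],2),'err',round(min(e),1))
E
python3 - <<'E'
from fit import *
st();injig();angle();latch();go([.003,.080,.16],0)
E
```

```text
15.1 [ 0.6739 -0.1064  0.1599] [3.058 0.013 1.429] [1.8 0.4 0.3] -3.1133739637801365e-05
jig [ 68.1  -4.8 159.9] [1.8 0.4 0.3]
conf 0.71 918 [[0.83, 3.1], [0.83, 3.15], [0.81, 3.05]]
conf 0.86 11772 [[0.83, 3.15], [0.82, 3.1], [0.81, 3.05]]
conf 0.87 1150 [[0.82, 3.15], [0.8, 3.1], [0.75, 3.05]]
knob 0.72 [255. 189.  22.  19.] phi 0.54 err 1.9
knob 0.84 [166. 117.  92.  36.] phi -0.02 err 34.0
knob 0.37 [141. 109. 169. 158.] phi 1.26 err 7.4
knob 0.5 [274. 174.  23.  12.] phi 0.84 err 4.2
mm [ 85.2 -62.9 -13.1] rot [ 0.082  0.017 -0.002]
```

servo_tool(motion=[[25, -18, 0, 0.04, 0, 0, 0], [50, -36, 0, 0.08, 0.017, 0, 0], [74, -54, -6, 0.08, 0.017, 0, 0], [85, -63, -13, 0.08, 0.017, 0, 0], [85, -63, 17, 0.08, 0.017, 0, 0]])

```text
time_s: 16.12
eef_pos: [0.6264, -0.0081, 0.1372]
eef_rot: [3.128, -0.005, 1.436]
wrist_force: [0.5, 1.4, 1.2]
grip_width: 0.0001
grasp_force: 0.0
```

```bash
python3 - <<'E'
from fit import *
st();injig();go([.003,.080,.088],0)
s=snap('wrist');print([np.round(d['bbox']) for d in env.search_frame('latch_knob',s)[:1]],wproj(s,J(.0053,.0528,.085)))
cv2.imwrite('pics/k.png',cv2.resize(s['image'][:,:,::-1],(800,600)))
E
```

```text
16.1167 [ 0.6264 -0.0081  0.1372] [ 3.128 -0.005  1.436] [0.5 1.4 1.2] 8.381860296881884e-05
jig [  7.4  86.  137.2] [0.5 1.4 1.2]
mm [-6.2 -5.1 49.2] rot [ 0.014 -0.005  0.004]
[array([301., 254.,  52.,  31.])] [279.40208426 291.61889475]
```

View pics/k.png

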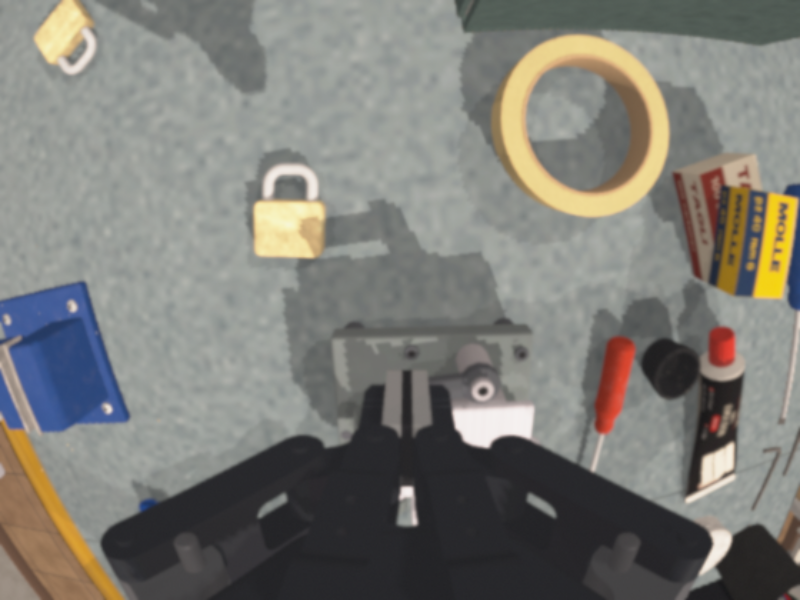

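The fingertips are at px (405,375), beside the plate's left edge. The pivot is at (483,390) and the knob is hidden behind the fingers, as expected. Descending beside it, then sweeping.

servo_tool(motion=[[-2, -3, 17, 0, 0, 0, 0], [-4, -5, 34, 0, 0, 0, 0], [-4, -5, 49, 0, 0, 0, 0], [-4, -5, 49, 0, 0, 0, 0]])

```text
time_s: 16.55
eef_pos: [0.6171, -0.0194, 0.0785]
eef_rot: [-3.139, 0.001, 1.427]
wrist_force: [-0.3, -0.6, 0.1]
grip_width: -0.0001
grasp_force: 0.0
```

```bash
python3 - <<'E'
from fit import *
st();injig()
for ph in(.13,.35,.6,.85,1.1,1.35,1.571):
    t=np.array([np.sin(ph),-np.cos(ph)]);k=np.array([45-40*np.cos(ph),58-40*np.sin(ph)])
    best=min(np.arange(10,40,.1),key=lambda d:abs(np.hypot(*np.maximum(np.abs(-t*d)-[8,11],0))-7.5))
    print(ph,np.round(k,1),round(best,1),'c',np.round(k-t*best,1))
E
```

```text
16.55 [ 0.6171 -0.0194  0.0785] [-3.139e+00  1.000e-03  1.427e+00] [-0.3 -0.6  0.1] -7.35027729379444e-05
jig [-0.3 73.4 78.5] [-0.3 -0.6  0.1]
0.13 [ 5.3 52.8] 18.7 c [ 2.9 71.4]
0.35 [ 7.4 44.3] 19.7 c [ 0.7 62.8]
0.6 [12.  35.4] 21.1 c [ 0.1 52.8]
0.85 [18.6 27.9] 20.2 c [ 3.4 41.3]
1.1 [26.9 22.4] 17.4 c [11.3 30.2]
1.35 [36.2 19. ] 15.9 c [20.7 22.5]
1.571 [45. 18.] 15.5 c [29.5 18. ]
```

servo_tool(motion=[[0, 2, -9, 0, 0, 0, 0], [-5, 2, -9, 0, 0, 0, 0], [-11, 1, -9, 0, 0, 0, 0], [-16, 1, -9, 0, 0, 0, 0], [-21, 1, -9, 0, 0, 0, 0]])

```text
time_s: 16.97
eef_pos: [0.6173, -0.0391, 0.0912]
eef_rot: [3.138, -0.002, 1.428]
wrist_force: [-0.1, 1.2, -0.0]
grip_width: -0.0001
grasp_force: 0.5
```

servo_tool(motion=[[-6, 1, 0, 0, 0, 0, 0], [-12, 3, 0, 0, 0, 0, 0], [-17, 7, 0, 0, 0, 0, 0], [-23, 11, 0, 0, 0, 0, 0], [-27, 16, 0, 0, 0, 0, 0]])

```text
time_s: 17.38
eef_pos: [0.6285, -0.0688, 0.0899]
eef_rot: [3.141, -0.0, 1.428]
wrist_force: [-0.0, 0.3, 0.5]
grip_width: -0.0002
grasp_force: 0.4
```

```bash
python3 - <<'E'
from fit import *
st();injig();latch()
E
```

```text
17.3833 [ 0.6285 -0.0688  0.0899] [ 3.141 -0.     1.428] [-0.   0.3  0.5] -0.00022844625290670303
jig [17.9 26.1 89.9] [-0.   0.3  0.5]
knob 0.53 [280. 191.   6.  16.] phi 1.3 err 3.2
knob 0.84 [310. 183.  46. 119.] phi 1.56 err 47.6
knob 0.59 [290. 178.   8.  16.] phi 1.46 err 0.4
```

servo_tool(motion=[[-3, 4, 1, 0, 0, 0, 0], [-6, 8, 2, 0, 0, 0, 0], [-8, 11, 2, 0, 0, 0, 0], [-8, 14, 2, 0, 0, 0, 0], [-8, 15, 2, 0, 0, 0, 0]])

```text
time_s: 18.1
eef_pos: [0.637, -0.0747, 0.0877]
eef_rot: [-3.13, -0.001, 1.431]
wrist_force: [-17.0, 5.0, 11.9]
grip_width: 0.0004
grasp_force: 10.2
```

```bash
python3 - <<'E'
from fit import *
st();injig()
E
```

```text
18.1 [ 0.637  -0.0747  0.0877] [-3.130e+00 -1.000e-03  1.431e+00] [-17.    5.   11.9] 0.0003788479704853271
jig [27.1 21.4 87.7] [-17.    5.   11.9]
```

servo_tool(motion=[[0, -15, 0, 0, 0, 0, 0], [0, -30, 0, 0, 0, 0, 0], [0, -40, -35, 0, 0, 0, 0], [0, -60, -70, 0, 0, 0, 0], [-20, -80, -100, 0, 0, 0, 0]])

```text
time_s: 18.52
eef_pos: [0.5607, -0.0819, 0.19]
eef_rot: [3.138, -0.005, 1.435]
wrist_force: [0.9, -0.4, 1.9]
grip_width: -0.0001
grasp_force: 0.0
```

servo_tool(motion=[[-10, -30, -10, 0, 0, 0, 0], [-20, -50, -20, 0, 0, 0, 0], [-20, -60, -25, 0, 0, 0, 0], [-20, -60, -25, 0, 0, 0, 0]])

```text
time_s: 18.85
eef_pos: [0.497, -0.0981, 0.2139]
eef_rot: [3.139, 0.001, 1.428]
wrist_force: [0.3, 0.7, -0.2]
grip_width: 0.0
grasp_force: 0.0
```

```bash
python3 - <<'E'
from fit import *
st();injig();angle();latch()
cs=[(snap('scene'),proj,60),(snap('wrist'),wproj,75)]
ims=[]
for c,f,h in cs:
    u,v=map(int,f(c,J(.03,.01,.06)))
    print(u,v);y0=max(v-h//2,0);y0=min(y0,420-h);x0=min(max(u-h*2//3,0),560-h*4//3)
    i=c['image'][y0:y0+h,x0:x0+h*4//3,::-1]
    i=cv2.resize(i,(400,300),interpolation=cv2.INTER_CUBIC)
    for X in([.045,.018,.085],[.045,.058,.075]):
        w=(f(c,J(*X))-[x0,y0])*300/h;print(np.round(w))
    ims.append(i)
cv2.imwrite('pics/z.png',np.hstack(ims))
E
```

```text
18.85 [ 0.497  -0.0981  0.2139] [3.139e+00 1.000e-03 1.428e+00] [ 0.3  0.7 -0.2] 4.2189718092761976e-05
jig [-108.3  -21.2  213.9] [ 0.3  0.7 -0.2]
conf 0.87 847 [[0.8, 3.15], [0.78, 3.1], [0.76, 3.05]]
conf 0.89 5553 [[0.75, 3.15], [0.74, 3.1], [0.71, 3.05]]
conf 0.61 1051 [[0.78, 3.15], [0.73, 3.1], [0.69, 3.05]]
knob 0.55 [266. 188.  26.  20.] phi 1.12 err 1.1
knob 0.36 [242. 187.  78.  66.] phi 1.06 err 23.7
knob 0.81 [441. 106.  23.  69.] phi 1.26 err 25.0
knob 0.69 [393. 138.  88.  87.] phi 1.3 err 18.2
knob 0.43 [290. 178.  13.  17.] phi 1.54 err 0.5
284 207
[217.  72.]
[142.  63.]
429 169
[311. 140.]
[304. -43.]
```

View pics/z.png

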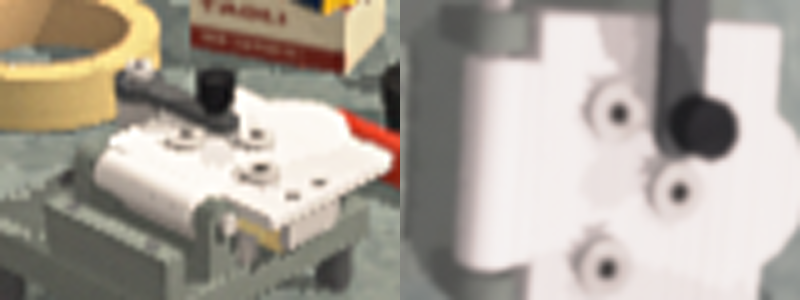

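The last picture shows the leaf flat on the nest and the arm straight across it, parallel to the hinge. The knob is within about 12 px of the fully latched position in this magnified crop (~3 px in the raw image): wrist crop (307,128) against (311,140) predicted.

```bash
python3 -c "
from bench import env
print(env.sign_off())"
```

```text
the job is handed in; nothing more can be done
None
```

I've handed the job in: the cylinder was pushed until it stopped against the end stop, the leaf lies flat over it, and the latch was swung across until it stopped; at about 20 s the robot was clear of the jig.

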